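# Spring ring onto the ferrule mandrel

## Robot

A 6-joint arm with a two-finger parallel gripper is mounted at the origin on the work surface. World frame = base frame: x ahead of the robot, y to its left, z up, the work surface at z = 0. Lengths are in m, angles in rad, forces in N, time in s.
With the tool pointing down it reaches from about 0.325 to 0.9 m from the base axis. Payload 6.1 kg.
Tool frame: the origin (TCP) lies between the finger pads; the fingertips stand 25 mm ahead of it and the grasp point (between the pads) lies 6 mm ahead of it; x points along the fingers, y is the direction in which the jaws open and shut, and the axes are right-handed (so a half turn about x gives the same grasp; the last joint's range is limited). The gripper opens to 87 mm and grips with 3 to 60 N. Pads are 19 mm wide; open, the fingers measure 117 mm over their backs; the gripper's body (75 mm by 190 mm) begins 51 mm behind the grasp point.
Start: joints at [-1.301, 0.22, 1.526, -0, 1.395, -0.126], TCP at [0.241, -0.577, 0.248] pointing down, gripper open.
Joint ranges: [-2.98, 2.98], [-0.91, 2.08], [0.09, 2.57], [-1.24, 4.39], [0.2, 2.65], [-2.68, 2.68]. Speed limits (rad/s): [2.57, 2.57, 3.01, 3.14, 3.14, 3.14].

## Interface

Orientations are given as a unit quaternion [w, x, y, z].
In Python, from plant import telemetry, capture, camera_model, order gives the robot as it stands. The module is installed in compiled form; this text tells all that it offers.
- The arm moves only by the shell command python3 -m handwheel 'ROWS'. ROWS is JSON, a list of rows, each a list of 5 numbers: the opening, from 0 (shut) to 1 (fully open), then the shift along the tool's x, y, z in m, then the turn about the tool's x in rad. A call has 1 to 5 rows; each row shifts and turns the pose as measured when the row begins, along the tool's axes as they then stand; what a row does not reach is not made up. A row lasts 1/10 s, in which the tool goes at most 50 mm and 8.59 degrees, less where a joint would pass 70% of its speed; a pose out of reach is approached as far as the arm can. A call is refused whole if a number of a shift passes 0.05 or a number of a turn 0.15, either way. A call with a gripper value outside its range is refused whole. The fingers move at their own pace and stop on an object; the grip force is fixed at half the most. Time passes only in rows, so rows that do not move let the fingers close. It gives the time, the measured TCP pose, the force and the opening at its end, in the units of the state.
- telemetry.get_state(): the state, without advancing time (a new reading comes with each control period).
- capture(name): name is "side" or "top" or "wrist"; returns the picture (420x560x3 uint8, red, green, blue); there is no depth.
- camera_model(name): a dict with "K" (3x3 intrinsics, pixels), "k1" (the pictures are not rectified: a ray, as slopes to the right and down, at radius r is drawn at 1 + k1 r^2 times it, then the intrinsics apply), "eye" and "rotation" of the camera in the world. Camera axes: x right, y up, looking along -z (the intrinsics and any distortion apply to the point x, -y, -z); pixel columns grow to the right and rows downward; lengths in m; the calibration is good to about 2 mm. A picture is of the moment at which its call begins: read the wrist's pose just before it. camera_model takes no time and is no camera call; for the wrist camera it gives the pose at the moment of the call.
- order.close_job(): hands the job in, once; it reports no verdict.
The state is a dict: "time_s": time; "q": joint angles; "qvel": joint speeds; "joint_efforts": joint torques, N m; "tool_pos": TCP position; "eef_rot": TCP orientation; "force": force on the tool from outside, world axes, zero at the start; "ft_torque": the same for the moment, N m; "gripper_width": finger opening in m.
Only numpy, scipy, OpenCV 4.12 (cv2) and the standard library are available. Lean on these libraries where they do the work, as an engineer would, in place of code of your own. Each camera call takes 0.05 s, during which the arm holds its last target.

## Task

Lock the brass ferrule onto its mandrel: squeeze the two upright eyes of the black spring ring together so that the ring spreads, bring it level over the head of the mandrel that carries the ferrule, lower it gently, still spread, until it rests on the ferrule's flange, and let it contract into the groove there. Leave the ring flat in the groove, let go, and leave the loose collar, spare ferrule, hex key and shell half where they are.

Things in the scene. Friction and masses are not known exactly. Their poses are not given: they have to be found in the camera images.
- ring_eyes (a point): Grasp point of the loose black spring-steel ring (80 g): midway between its two upright eye tabs, 24 mm above the ring's underside. Ring frame: z up, x from the ring's centre towards the eyes, y from one eye to the other. Each tab is 4 mm thick (y), 16 mm long (x) and rises 34 mm above the underside; at rest their outer faces are 34 mm apart.
- ring_center (a point): Centre of the ring's opening, 3 mm above its underside (half-way up the 6 mm high band); the eyes' grasp point is 36 mm from it along the ring's x and 21 mm higher. It reaches 27 mm behind this point and 19 mm to each side (26 mm spread). Fully spread it passes a round post of 32 mm with about 2.5 mm to spare all round; at rest the opening is 24 mm wide in y.
- ring_b (a joint): How far the half ring on the -y side has moved out, m; like ring_a.
- ring_a (a joint): How far the half ring on the +y side has moved out, m. The arms cross, so squeezing the eyes TOGETHER along y spreads both halves evenly: 0 at rest, 0.008 fully spread (hard stop, eyes' outer faces 18 mm apart). Spring: 4 N starts it, 11 N reaches the stop; grip with 18 to 30 N to hold it spread and carry it. About 0.001 contracted in the groove, 0.004 or more clamped on the mandrel's head.
- jig: Fixed frosted acrylic plate 120 x 100 x 14 mm on which the ring starts flat, eyes upright; origin on the bench under its centre.
- mandrel_foot (a point): The point on the bench under the axis of the fixed upright steel mandrel that carries the brass ferrule (round, z up, foot 70 mm in diameter). Its spindle is clamped at any height: the top face of the ferrule's flange lies between 60 and 80 mm above the bench. This height is NOT reported; find it by touch (or sight). It gives way only above about 90 N.
- mandrel: The same mandrel, origin also at the foot's underside on the axis. Up the axis: the brass ferrule with a flat flange 48 mm in diameter; directly on the flange's top face the groove, 26 mm in diameter and 10 mm high; then the head, 32 mm in diameter and 18 mm high, and an 8 mm high cone narrowing to 21 mm. So the top is 36 mm above the flange's top face.
- collar_mid (a point): Bystander: plain loose steel collar lying flat, 42 mm outside, 10 mm high, no eyes; the point is its centre.
- ferrule_mid (a point): Bystander: spare brass ferrule, a tube 22 mm in diameter and 26 mm high standing on the bench; the point is its centre.
- hex_key_mid (a point): Bystander: loose L-shaped hex chuck key, 8 mm thick, long leg 75 mm, short leg 28 mm; the point is on its long leg near the middle.
- shell_mid (a point): Bystander: white primed turned shell half, an open cup 62 mm across and 52 mm high in an acrylic cradle; the point is its middle.
- blank_mandrel: Bystander: a second, fixed mandrel with no ferrule and no groove, foot 70 mm in diameter, plain post 32 mm in diameter, 94 mm high; origin on the bench under its axis. It may stand on either side of the mandrel with the ferrule.
There are look-alikes about, which are no part of the job. Leave any red look-alike of the mandrel alone.

How it is judged:
On the way:
1. the ring, spread by its eyes, is around the ferrule's mandrel (value of joint each of ring_a, ring_b above 0.0055 m and horizontal distance between ring_center and mandrel_foot below 0.006 m and height (world z) of ring_center between 0.055 and 0.0885 m), for 0.1 s.
At the end, for the whole second after the job is handed in: The ring is contracted into the groove (each half within 2.5 mm of its rest position, far less than on the head), its centre within 3 mm of the mandrel's axis, at groove height and not on top of the head, level within 0.12 rad, bearing on the mandrel, at rest and released (horizontal distance between ring_center and mandrel_foot below 0.003 m and value of joint each of ring_a, ring_b below 0.0025 m and height (world z) of ring_center between 0.058 and 0.0885 m and angle between ring_center's own z axis and vertical below 0.12 rad and contact force between ring and mandrel above 0.2 N and linear speed of ring below 0.01 m/s); the robot touches nothing.
It fails at once if the loose steel collar is moved more than 20 mm (distance of collar_mid from where it was at the start of the episode above 0.02 m).
It fails at once if the spare brass ferrule is moved more than 20 mm (distance of ferrule_mid from where it was at the start of the episode above 0.02 m).
It fails at once if the hex chuck key is moved more than 20 mm (distance of hex_key_mid from where it was at the start of the episode above 0.02 m).
It fails at once if the white shell half is moved more than 20 mm (distance of shell_mid from where it was at the start of the episode above 0.02 m).
It fails at once if the ring is rammed onto the mandrel (over 45 N) (contact force between ring and mandrel above 45 N).
It also fails if it takes over 45 s, if anything falls off the work surface, if the arm or the gripper's body presses on something with over 40 N, if the wrist force passes 120 N, or if a joint passes its speed limit or range.

## Working session

There is one attempt and no reset: what is moved stays moved. The work goes in short steps, Python scripts to look and compute and a shell command to move; the robot and the scene stay as the last step left them, time stands still between calls to the robot, and variables do not carry over. Pictures are saved under pics/ and viewed, and the job is handed in when it is done.

```bash
mkdir -p pics; cat > h.py <<'E'
import numpy as np,cv2
from plant import telemetry,capture,camera_model,order
def snap(n,f):
    m=camera_model(n); im=capture(n); cv2.imwrite('pics/'+f+'.png',im[:,:,::-1]); return im,m
def ray(m,u,v):
    K=np.array(m['K']);k1=m['k1']
    x=(u-K[0,2])/K[0,0]; y=(v-K[1,2])/K[1,1]
    rd=np.hypot(x,y); r=rd
    for _ in range(30): r=rd/(1+k1*r*r)
    s=r/rd if rd>0 else 1
    d=np.array(m['rotation'])@np.array([x*s,-y*s,-1.]); return np.array(m['eye']),d
def onz(m,u,v,z):
    e,d=ray(m,u,v); return e+d*(z-e[2])/d[2]
def proj(m,p):
    K=np.array(m['K']); c=np.array(m['rotation']).T@(np.array(p)-np.array(m['eye']))
    x,y=c[0]/-c[2],-c[1]/-c[2]; f=1+m['k1']*(x*x+y*y)
    return K[0,0]*x*f+K[0,2],K[1,1]*y*f+K[1,2]
def two(m1,p1,m2,p2):
    e1,d1=ray(m1,*p1);e2,d2=ray(m2,*p2)
    A=np.stack([d1,-d2],1); t=np.linalg.lstsq(A,e2-e1,rcond=None)[0]
    a=e1+t[0]*d1;b=e2+t[1]*d2; return (a+b)/2,np.linalg.norm(a-b)
E
python3 - <<'E'
from h import *
import pickle
ms={}
for n in('top','side'):
    im,m=snap(n,n+'0'); ms[n]=m; print(n,m)
print(telemetry.get_state())
E
```

```text
top {'K': array([[455.04658968,   0.        , 281.91293239],
       [  0.        , 455.04658968, 207.07379406],
       [  0.        ,   0.        ,   1.        ]]), 'k1': -0.07391710711967354, 'eye': array([4.72146258e-01, 2.16736173e-04, 9.18981826e-01]), 'rotation': array([ 0.70998636,  0.04442259, -0.03759896, -0.70180647])}
side {'K': array([[484.93422141,   0.        , 277.35133503],
       [  0.        , 484.93422141, 205.78197511],
       [  0.        ,   0.        ,   1.        ]]), 'k1': -0.03950163315309355, 'eye': array([ 0.36106423, -0.68470396,  0.66815195]), 'rotation': array([ 0.89525037,  0.4213918 , -0.06091495, -0.13132061])}
{'time_s': 0.1, 'q': array([-1.30108373e+00,  2.21190842e-01,  1.52750532e+00,  1.66764329e-05,
        1.39473234e+00, -1.26066441e-01]), 'qvel': array([ 8.49669556e-04, -1.82115441e-03, -3.96316804e-03, -9.00307536e-04,
       -6.95203003e-04, -5.76983451e-05]), 'joint_efforts': array([ 1.54891644e-03, -4.95947528e+01, -3.88519156e+01,  7.03112874e-02,
        5.15415450e-02, -5.00099861e-05]), 'tool_pos': array([ 0.24083236, -0.57616026,  0.24651507]), 'eef_rot': array([-0.13836864, -0.69326578, -0.13966427,  0.69334736]), 'force': array([-0.05386288, -0.47044276,  0.24114285]), 'ft_torque': array([-0.0337531 ,  0.03986945,  0.03549397]), 'gripper_width': 0.08699998824196156}
```

Rotation is a quaternion; I'll convert it.

```bash
cat >> h.py <<'E'
from scipy.spatial.transform import Rotation as Rn
_cm=camera_model
def camera_model(n):
    m=dict(_cm(n)); q=np.array(m['rotation'])
    if q.shape==(4,): m['rotation']=Rn.from_quat(q[[1,2,3,0]]).as_matrix()
    return m
def toolR(s):
    q=np.array(s['eef_rot']); return Rn.from_quat(q[[1,2,3,0]]).as_matrix()
E
python3 -c "
from h import *
s=telemetry.get_state();print(toolR(s).round(3))"
```

```text
[[-0.     0.386 -0.923]
 [ 0.002 -0.923 -0.386]
 [-1.    -0.002 -0.   ]]
```

View pics/top0.png

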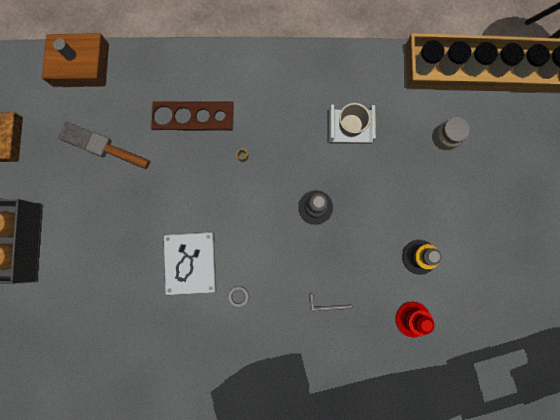

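View pics/side0.png

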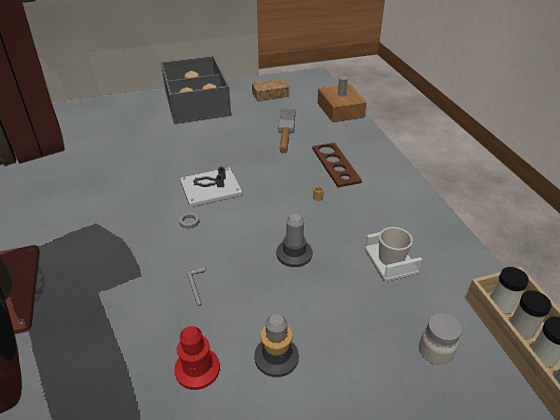

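The top view shows the ring on the jig near (187,262), the ferrule mandrel near (428,257), the blank mandrel near (317,205), and the red decoy at (415,320). The side view agrees. Next I'll zoom in and measure.

```bash
python3 - <<'E'
from h import *
t=cv2.imread('pics/top0.png');s=cv2.imread('pics/side0.png')
a=cv2.resize(t[225:305,155:235],(400,400),interpolation=cv2.INTER_CUBIC)
b=cv2.resize(t[225:305,385:465],(400,400),interpolation=cv2.INTER_CUBIC)
cv2.imwrite('pics/c1.png',np.hstack([a,b]))
a=cv2.resize(s[155:215,170:250],(400,300),interpolation=cv2.INTER_CUBIC)
b=cv2.resize(s[300:380,235:315],(400,400),interpolation=cv2.INTER_CUBIC)
a=np.vstack([a,np.zeros((100,400,3),np.uint8)])
cv2.imwrite('pics/c2.png',np.hstack([a,b]))
m=camera_model('top')
for u,v in[(187,262),(428,257),(317,205),(0,0),(560,420)]: print(u,v,onz(m,u,v,0.02).round(3))
E
```

```text
187 262 [0.466 0.196 0.02 ]
428 257 [ 0.481 -0.28   0.02 ]
317 205 [ 0.582 -0.06   0.02 ]
0 0 [1.034 0.643 0.02 ]
560 420 [ 0.162 -0.542  0.02 ]
```

View pics/c1.png

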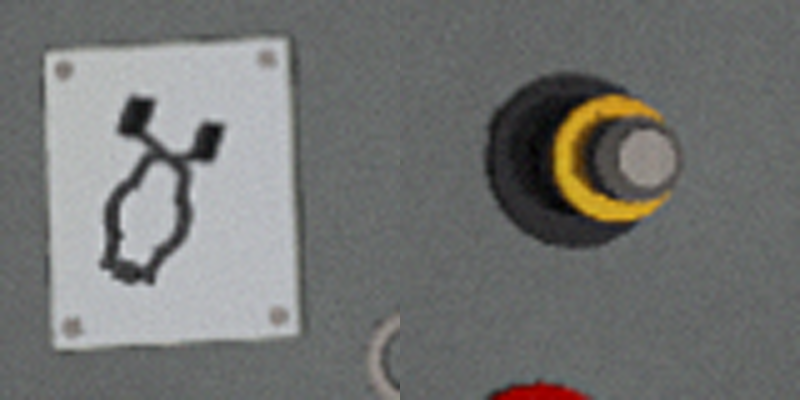

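View pics/c2.png

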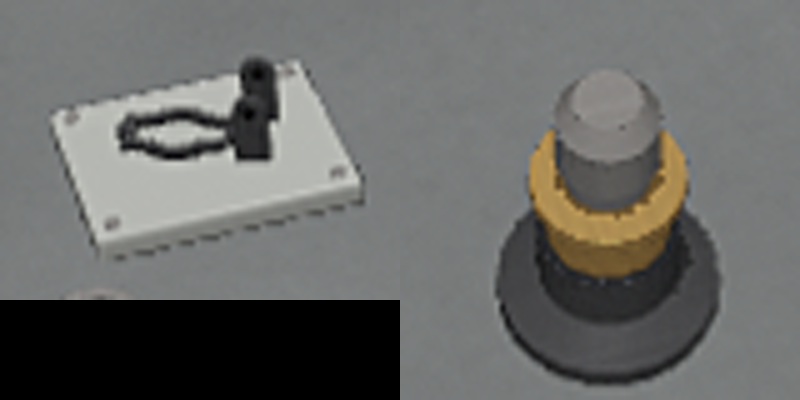

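```bash
python3 - <<'E'
from h import *
m=camera_model('top')
f=lambda x,y:(155+(x+.5)/5-.5,225+(y+.5)/5-.5)
e=onz(m,*f(173,126),.042); c=onz(m,*f(148,213),.017)
print('eyes',e,'ctr',c, np.linalg.norm((e-c)[:2])); d=e-c; print('yaw ringx',np.degrees(np.arctan2(d[1],d[0])))
p=[onz(m,*f(*q),.045) for q in((137,113),(209,138))]; d=p[0]-p[1]; print('ring y yaw',np.degrees(np.arctan2(d[1],d[0])),np.linalg.norm(d))
g=lambda x,y:(385+(x-400+.5)/5-.5,225+(y+.5)/5-.5)
print('foot',onz(m,*g(572,160),.005)); 
ms=camera_model('side'); h=lambda x,y:(235+(x-400+.5)/5-.5,300+(y+.5)/5-.5)
print('top',two(m,g(648,157),ms,h(606,98)))
print('footside',onz(ms,*h(608,285),.008))
s=telemetry.get_state();R=toolR(s);print(R.T@(e-s['tool_pos']))
E
```

```text
eyes [0.48934654 0.18724447 0.042     ] ctr [0.45536371 0.20143773 0.017     ] 0.036827722654414384
yaw ringx -22.6683398130039
ring y yaw 71.99754056909876 0.029688543860634402
foot [ 0.48164292 -0.26660903  0.005     ]
top (array([ 0.48218238, -0.26782555,  0.09635459]), np.float64(0.0004450495736771508))
footside [ 0.48142535 -0.27219942  0.008     ]
[ 0.20575126 -0.60821027 -0.52356391]
```

```bash
R='[1,0,-0.038,-0.0325,0]'
python3 -m handwheel '[[1,0,-0.038,-0.0325,0],[1,0,-0.038,-0.0325,0],[1,0,-0.038,-0.0325,0],[1,0,-0.038,-0.0325,0],[1,0,-0.038,-0.0325,0]]'
python3 -m handwheel '[[1,0,-0.038,-0.0325,0],[1,0,-0.038,-0.0325,0],[1,0,-0.038,-0.0325,0],[1,0,-0.038,-0.0325,0],[1,0,-0.038,-0.0325,0]]'
python3 -m handwheel '[[1,0,-0.038,-0.0325,0],[1,0,-0.038,-0.0325,0],[1,0,-0.038,-0.0325,0],[1,0,-0.038,-0.0325,0],[1,0,-0.038,-0.0325,0]]'
```

```text
time_s: 0.6
tool_pos: [0.3151, -0.3389, 0.2415]
eef_rot: [-0.133, -0.693, -0.139, 0.695]
force: [0.1, -0.2, 0.2]
gripper_width: 0.0871
time_s: 1.1
tool_pos: [0.391, -0.1009, 0.2419]
eef_rot: [-0.131, -0.694, -0.138, 0.695]
force: [1.8, -0.2, 0.2]
gripper_width: 0.0873
time_s: 1.6
tool_pos: [0.4675, 0.1373, 0.2434]
eef_rot: [0.132, 0.694, 0.138, -0.694]
force: [0.8, -1.3, 0.9]
gripper_width: 0.0872
```

Now turn by −2.4 rad.

```bash
python3 -m handwheel '[[1,0,-0.03,-0.03,0],[1,0,0,0,-0.15],[1,0,0,0,-0.15],[1,0,0,0,-0.15],[1,0,0,0,-0.15]]' >/dev/null
python3 -m handwheel '[[1,0,0,0,-0.15],[1,0,0,0,-0.15],[1,0,0,0,-0.15],[1,0,0,0,-0.15],[1,0,0,0,-0.15]]' >/dev/null
python3 -m handwheel '[[1,0,0,0,-0.15],[1,0,0,0,-0.15],[1,0,0,0,-0.15],[1,0,0,0,-0.15],[1,0,0,0,-0.15]]' >/dev/null
python3 -m handwheel '[[1,0,0,0,-0.15],[1,0,0,0,-0.15],[1,0,0,0,0]]'
python3 - <<'E'
from h import *
s=telemetry.get_state();R=toolR(s);print(R.round(4),s['q'])
im,m=snap('wrist','w1'); print(m)
print(proj(m,[.489,.187,.042]))
E
```

```text
time_s: 3.4
tool_pos: [0.4786, 0.1856, 0.2336]
eef_rot: [0.689, 0.124, 0.703, -0.122]
force: [-1.0, 0.6, -0.8]
gripper_width: 0.087
[[-1.880e-02  3.428e-01  9.392e-01]
 [ 6.200e-03  9.394e-01 -3.428e-01]
 [-9.998e-01 -6.000e-04 -1.980e-02]] [ 0.20994568 -0.02580316  1.81788568  0.01018472  1.36665747 -1.01307253]
{'K': array([[365.80727523,   0.        , 280.46902655],
       [  0.        , 365.80727523, 209.99686411],
       [  0.        ,   0.        ,   1.        ]]), 'k1': -0.09605694932367374, 'eye': array([0.40516998, 0.21180838, 0.37247292]), 'rotation': array([[ 0.34284641, -0.903204  , -0.25822251],
       [ 0.93939082,  0.32931486,  0.09537616],
       [-0.00110762, -0.27527123,  0.96136597]])}
(np.float64(286.6797048148808), np.float64(202.4136810728053))
```

View pics/w1.png

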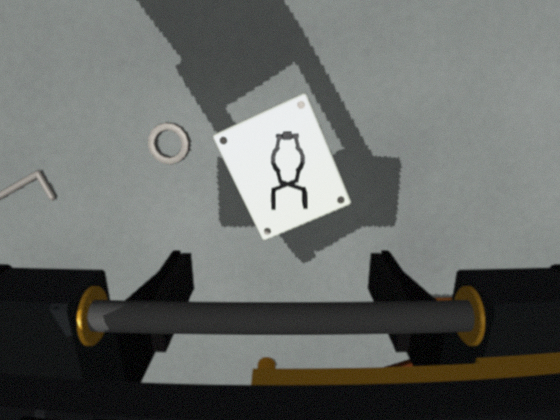

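The jig and ring are in view. The ring's axis is nearly vertical in the image, with the tab tops around (274,208) and (306,200). I'll zoom in on them.

```bash
python3 - <<'E'
import cv2
t=cv2.imread('pics/w1.png')
cv2.imwrite('pics/c3.png',cv2.resize(t[120:220,240:340],(600,600),interpolation=cv2.INTER_CUBIC))
E
```

```text
(no output)
```

View pics/c3.png

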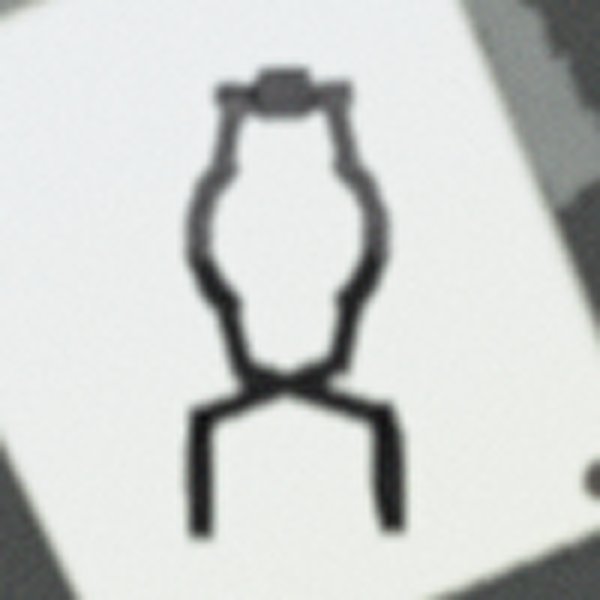

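```bash
python3 - <<'E'
from h import *
m=camera_model('wrist');s=telemetry.get_state();R=toolR(s)
f=lambda x,y:(240+(x+.5)/6-.5,120+(y+.5)/6-.5)
l=onz(m,*f(201,537),.048);r=onz(m,*f(393,530),.048)
hb=onz(m,*f(285,67),.020); hm=onz(m,*f(286,92),.02); cr=onz(m,*f(288,235),.02)
print(l,r,np.linalg.norm(l-r)); mid=(l+r)/2; d=mid-hm; yaw=np.arctan2(d[1],d[0]); print('yaw',np.degrees(yaw),'from c',np.degrees(np.arctan2(*(mid-cr)[1::-1])))
dl=(r-l); print('tab yaw',np.degrees(np.arctan2(dl[1],dl[0]))-90)
ax=np.array([np.cos(yaw),np.sin(yaw),0])
E=mid-.008*ax; E[2]=.038; print('eyes',E,'from rear',hb+.063*ax, 'cr',cr,np.linalg.norm((E-cr)[:2]))
print('tool y yaw',np.degrees(np.arctan2(R[1,1],R[0,1]))-90)
g=s['tool_pos']+.006*R[:,0]; print(R.T@(E-g))
E
```

```text
[0.48905356 0.17347613 0.048     ] [0.49821788 0.20152628 0.048     ] 0.029509252218409106
yaw -18.93372198162439 from c -18.781000911845563
tab yaw -18.09283885030456
eyes [0.48606856 0.190097   0.038     ] from rear [0.48822707 0.18926902 0.02      ] cr [0.45385408 0.20102926 0.02      ] 0.034018920587172846
tool y yaw -20.28225127803917
[0.18940921 0.00700129 0.00937159]
```

```bash
python3 -m handwheel '[[1,0.04,0.007,0.0105,-0.028],[1,0.04,0,0,0],[1,0.02,0,0,0],[1,0,0,0,0]]'
python3 - <<'E'
from h import *
s=telemetry.get_state();R=toolR(s);print(R.round(4))
im,m=snap('wrist','w2')
u,v=map(int,proj(m,[.487,.19,.042]));print(u,v)
y0,x0=max(0,v-130),u-75
cv2.imwrite('pics/c4.png',cv2.resize(cv2.imread('pics/w2.png')[y0:y0+150,x0:x0+150],(600,600),interpolation=cv2.INTER_CUBIC));print(x0,y0)
E
```

```text
time_s: 3.85
tool_pos: [0.4908, 0.1896, 0.132]
eef_rot: [0.691, 0.122, 0.702, -0.119]
force: [-0.4, 0.4, 0.8]
gripper_width: 0.0868
[[-0.0146  0.3352  0.942 ]
 [ 0.0072  0.9422 -0.3351]
 [-0.9999  0.0019 -0.0162]]
279 222
204 92
```

View pics/c4.png

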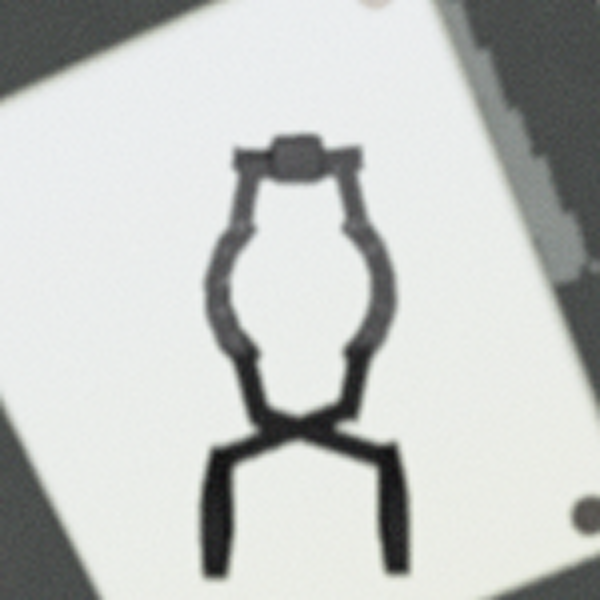

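```bash
python3 - <<'E'
from h import *
m=camera_model('wrist');s=telemetry.get_state();R=toolR(s)
f=lambda x,y:(204+(x+.5)/4-.5,92+(y+.5)/4-.5)
l=onz(m,*f(215,577),.048);r=onz(m,*f(397,574),.048)
hb=onz(m,*f(298,134),.020); hm=onz(m,*f(297,158),.02); cr=onz(m,*f(301,290),.02)
mid=(l+r)/2; d=mid-hm; yaw=np.arctan2(d[1],d[0]); print(np.linalg.norm(l-r),'yaw',np.degrees(yaw),'from c',np.degrees(np.arctan2(*(mid-cr)[1::-1])))
dl=(r-l); print('tab yaw',np.degrees(np.arctan2(dl[1],dl[0]))-90)
ax=np.array([np.cos(yaw),np.sin(yaw),0])
E=mid-.008*ax; E[2]=.038; print('eyes',E,'from rear',hb+.063*ax, 'cr',cr,cr+.036*ax)
print('tool y yaw',np.degrees(np.arctan2(R[1,1],R[0,1]))-90)
g=s['tool_pos']+.006*R[:,0]; print(R.T@(E-g)); E2=hb+.063*ax;E2[2]=.038;print(R.T@(E2-g))
E
```

```text
0.02963179047784915 yaw -18.26222357386461 from c -18.455561684336754
tab yaw -18.60146985959011
eyes [0.48729936 0.19027825 0.038     ] from rear [0.48945948 0.18984559 0.02      ] cr [0.45482603 0.20114413 0.02      ] [0.4890128  0.18986294 0.02      ]
tool y yaw -19.55725733000706
[ 0.08940407 -0.0011576  -0.0026507 ]
[ 0.08937252 -0.00084221 -0.00047059]
```

```bash
python3 -m handwheel '[[1,0.035,-0.001,-0.0015,-0.018],[1,0.035,0,0,0],[1,0.015,0,0,0],[1,0,0,0,0]]'
python3 - <<'E'
from h import *
s=telemetry.get_state();R=toolR(s);g=s['tool_pos']+.006*R[:,0];print(R.round(4)[:,0],R.T@(np.array([.488,.19,.038])-g),np.degrees(np.arctan2(R[1,1],R[0,1]))-90)
E
```

```text
time_s: 4.3
tool_pos: [0.4948, 0.1914, 0.0538]
eef_rot: [0.697, 0.12, 0.698, -0.113]
force: [-0.5, -0.5, 0.5]
gripper_width: 0.087
[-8.000e-04  1.030e-02 -9.999e-01] [ 0.00981633 -0.00369918 -0.00590935] -18.953434913588737
```

```bash
python3 -m handwheel '[[1,0.006,-0.0035,-0.006,-0.005],[1,0.002,0,0,0],[1,0,0,0,0]]'
python3 - <<'E'
from h import *
s=telemetry.get_state();R=toolR(s);g=s['tool_pos']+.006*R[:,0];print(R.round(4)[:,0],R.T@(np.array([.488,.19,.038])-g),np.degrees(np.arctan2(R[1,1],R[0,1]))-90,s['force'])
im,m=snap('wrist','w3'); snap('side','s3')
E
```

```text
time_s: 4.6
tool_pos: [0.4907, 0.1908, 0.05]
eef_rot: [0.699, 0.12, 0.696, -0.111]
force: [0.9, 0.3, 0.1]
gripper_width: 0.0872
[ 0.0057  0.0117 -0.9999] [ 0.0059437  -0.0017771  -0.00229896] -18.760530621281262 [0.92318667 0.27793936 0.12872342]
```

View pics/w3.png

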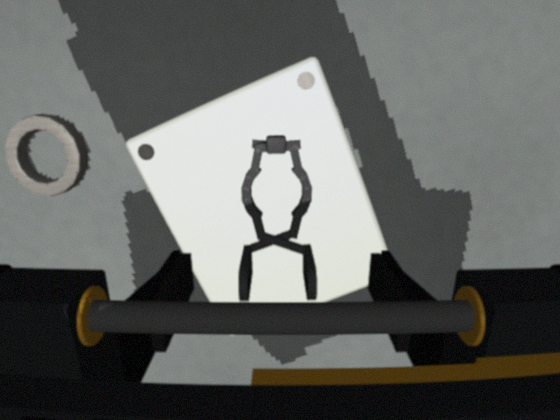

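```bash
python3 -m handwheel '[[1,0.005,-0.002,-0.002,0],[1,0.001,0,0,0]]'
python3 - <<'E'
from h import *
s=telemetry.get_state();R=toolR(s);g=s['tool_pos']+.006*R[:,0];print(R.round(4)[:,0],R.T@(np.array([.488,.19,.038])-g),np.degrees(np.arctan2(R[1,1],R[0,1]))-90,s['force'])
E
```

```text
time_s: 4.9
tool_pos: [0.4889, 0.1898, 0.0448]
eef_rot: [0.7, 0.12, 0.696, -0.111]
force: [0.0, 0.3, 0.5]
gripper_width: 0.0869
[ 0.0078  0.0122 -0.9999] [ 0.00077874 -0.00016136 -0.00098624] -18.75393621445305 [0.03469655 0.30770184 0.50818125]
```

```bash
python3 -m handwheel '[[0,0,0,-0.001,0],[0,0,0,0,0],[0,0,0,0,0],[0,0,0,0,0],[0,0,0,0,0]]'
python3 -m handwheel '[[0,0,0,0,0],[0,0,0,0,0],[0,0,0,0,0],[0,0,0,0,0]]'
python3 - <<'E'
from h import *
snap('wrist','w4')
E
```

```text
time_s: 5.4
tool_pos: [0.4879, 0.19, 0.0446]
eef_rot: [0.7, 0.12, 0.696, -0.111]
force: [-0.6, 0.5, 0.2]
gripper_width: 0.0548
time_s: 5.8
tool_pos: [0.4882, 0.1902, 0.0448]
eef_rot: [0.7, 0.12, 0.696, -0.111]
force: [-0.0, 1.5, -0.3]
gripper_width: 0.023
```

View pics/w4.png

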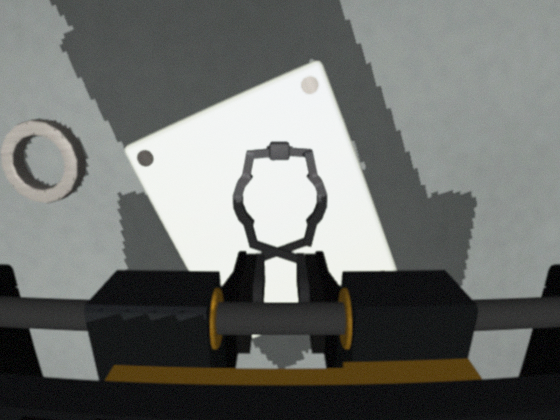

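The ring is spreading evenly between the pads. I'll finish the squeeze and then lift.

```bash
python3 -m handwheel '[[0,0,0,0,0],[0,0,0,0,0],[0,0,0,0,0],[0,0,0,0,0]]'
python3 -m handwheel '[[0,-0.01,0,0,0],[0,-0.03,0,0,0],[0,-0.04,0,0,0],[0,-0.04,0,0,0],[0,0,0,0,0]]'
python3 - <<'E'
from h import *
im,m=snap('wrist','w5')
s=telemetry.get_state();R=toolR(s);print(R.round(4))
E
```

```text
time_s: 6.25
tool_pos: [0.4884, 0.1903, 0.045]
eef_rot: [0.7, 0.12, 0.695, -0.11]
force: [0.4, -0.1, 0.3]
gripper_width: 0.0161
time_s: 6.75
tool_pos: [0.4851, 0.188, 0.1691]
eef_rot: [0.698, 0.119, 0.697, -0.111]
force: [0.3, 0.2, -0.7]
gripper_width: 0.016
[[-0.0012  0.3217  0.9468]
 [ 0.0098  0.9468 -0.3217]
 [-1.      0.0089 -0.0043]]
```

View pics/w5.png

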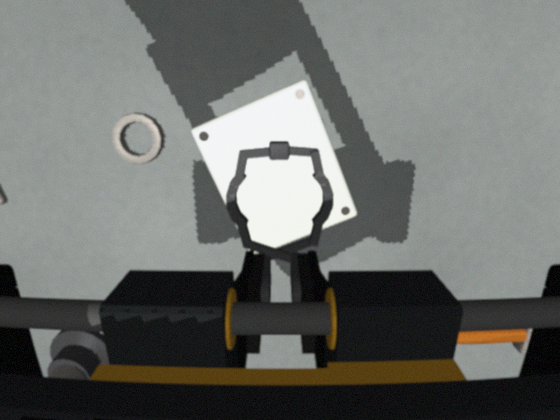

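```bash
python3 - <<'E'
from h import *
im=cv2.imread('pics/w5.png')
cv2.imwrite('pics/c5.png',cv2.resize(im[130:260,215:345],(650,650),interpolation=cv2.INTER_CUBIC))
m=camera_model('wrist');s=telemetry.get_state();R=toolR(s);T=s['tool_pos']
for n,p in dict(ctr=(.027,0,-.036),rear=(.024,0,-.063),l=(.024,-.026,-.036),r=(.024,.026,-.036)).items(): 
  u,v=proj(m,T+R@np.array(p)); print(n,u,v,'crop',((u+.5-215)*5-.5,(v+.5-130)*5-.5))
E
```

```text
ctr 282.0119718589933 197.96009822186517 crop (np.float64(337.0598592949666), np.float64(341.80049110932583))
rear 282.1044233024888 140.1715909784014 crop (np.float64(337.5221165124439), np.float64(52.85795489200706))
l 225.30695611008937 199.7038116457204 crop (np.float64(53.53478055044687), np.float64(350.51905822860203))
r 338.7499583357406 199.7119740786934 crop (np.float64(620.7497916787029), np.float64(350.559870393467))
```

View pics/c5.png

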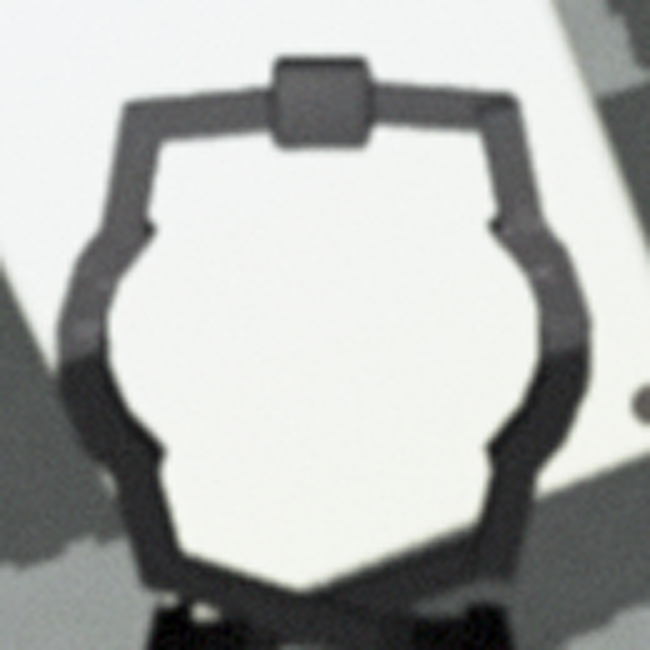

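```bash
python3 -m handwheel '[[0,0,-0.02,0.008,0],[0,0,-0.035,0.015,0],[0,0,-0.04,0.0165,0],[0,0,-0.04,0.0165,0],[0,0,-0.04,0.0165,0]]'
python3 -m handwheel '[[0,0,-0.04,0.0165,0],[0,0,-0.04,0.0165,0],[0,0,-0.04,0.0165,0],[0,0,-0.04,0.0165,0],[0,0,-0.035,0.015,0]]'
python3 -m handwheel '[[0,0,-0.03,0.012,0],[0,0,-0.015,0.006,0],[0,0,0,0,0]]'
python3 - <<'E'
from h import *
im,m=snap('wrist','w6')
s=telemetry.get_state();R=toolR(s);print(R.round(4));T=s['tool_pos']
print('d',R.T@(np.array([.482,-.267,T[2]-.027])-(T+R@[.027,-.0012,-.0358])))
print(proj(m,[.482,-.267,.098]),s['q'])
E
```

```text
time_s: 7.3
tool_pos: [0.4924, -0.002, 0.1601]
eef_rot: [0.695, 0.115, 0.702, -0.108]
force: [0.9, 0.8, -0.5]
gripper_width: 0.016
time_s: 7.8
tool_pos: [0.5025, -0.2198, 0.1502]
eef_rot: [0.691, 0.117, 0.705, -0.107]
force: [0.6, -0.3, -1.1]
gripper_width: 0.016
time_s: 8.1
tool_pos: [0.5025, -0.2735, 0.1449]
eef_rot: [0.688, 0.119, 0.707, -0.108]
force: [0.4, 0.2, -0.4]
gripper_width: 0.0159
[[-0.0246  0.3177  0.9479]
 [ 0.0205  0.9481 -0.3173]
 [-0.9995  0.0116 -0.0298]]
d [ 0.00059225 -0.00061845  0.01571623]
(np.float64(280.1550163940352), np.float64(216.74361538725847)) [-0.63569698  0.2117462   1.7380528   0.00198429  1.2237568  -1.8840307 ]
```

View pics/w6.png

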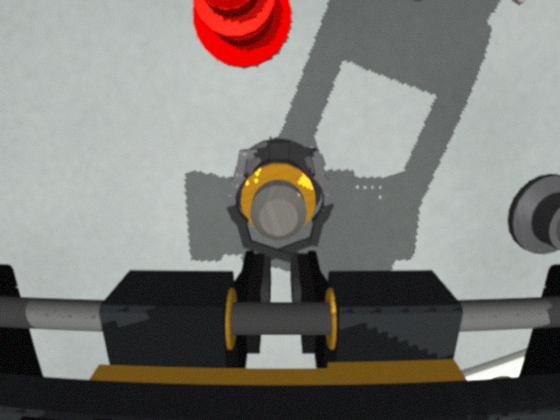

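Wrist view: the ferrule mandrel top is at about (280,205) under the ring, and the ring is still spread. I'll raise slightly and measure from all the cameras.

```bash
python3 -m handwheel '[[0,-0.02,0,0.012,0],[0,-0.004,0,0.003,0],[0,0,0,0,0]]'
python3 - <<'E'
from h import *
im,m=snap('wrist','w7')
s=telemetry.get_state();R=toolR(s);print(R.round(4));T=s['tool_pos']
print('d',R.T@(np.array([.482,-.267,T[2]-.027])-(T+R@[.027,-.0012,-.0358])))
print(proj(m,[.482,-.267,.098]))
a=cv2.imread('pics/w7.png')
cv2.imwrite('pics/c7.png',cv2.resize(a[120:260,210:350],(560,560),interpolation=cv2.INTER_CUBIC))
E
```

```text
time_s: 8.45
tool_pos: [0.516, -0.2722, 0.1658]
eef_rot: [0.686, 0.12, 0.71, -0.106]
force: [-0.1, 0.1, -0.9]
gripper_width: 0.0157
[[-0.0293  0.3152  0.9486]
 [ 0.0256  0.9489 -0.3146]
 [-0.9992  0.0151 -0.0358]]
d [ 0.00110819 -0.00495962  0.00289093]
(np.float64(270.0743895315286), np.float64(186.63667449741666))
```

View pics/c7.png

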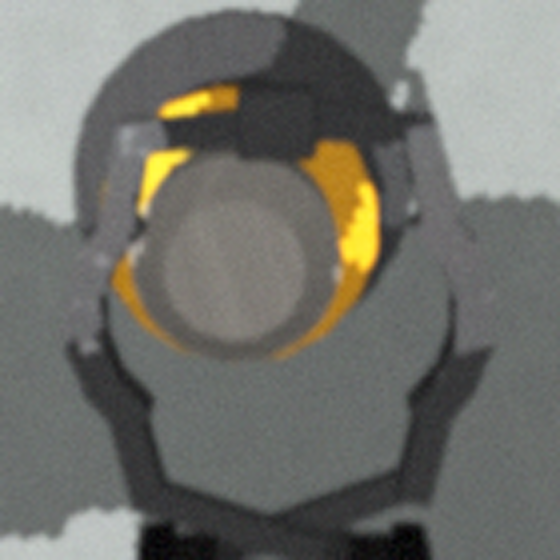

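```bash
python3 - <<'E'
from h import *
mw=camera_model('wrist');mt=camera_model('top');ms=camera_model('side')
w=(210+(234.5)/4-.5,120+268.5/4-.5); t=(385+248.5/5-.5,225+157.5/5-.5); sd=(235+206.5/5-.5,300+98.5/5-.5)
for a,b in((( mw,w),(mt,t)),((mw,w),(ms,sd)),((mt,t),(ms,sd))): print(two(*a,*b))
print('eye',mw['eye'])
for z in(.094,.096,.098,.1,.104): print(z,onz(mw,*w,z)[:2],onz(mt,*t,z)[:2],onz(ms,*sd,z)[:2], 'diam',np.linalg.norm(onz(mw,w[0]-17.5,w[1],z)-onz(mw,w[0]+17.5,w[1],z)))
# ferrule flange in side: left/right extremes, orange crop c2 x 530..688 at y~182
h=lambda x,y:(235+(x-400+.5)/5-.5,300+(y+.5)/5-.5)
for z in(.058,.06,.064,.068):
  print(z,np.linalg.norm(onz(ms,*h(530,180),z)-onz(ms,*h(688,180),z)),onz(ms,*h(609,180),z))
s=cv2.imread('pics/side0.png'); cv2.imwrite('pics/c8.png',cv2.resize(s[305:385,240:310],(700,800)[::1],interpolation=cv2.INTER_CUBIC)[:600])
E
```

```text
(array([ 0.4820829 , -0.26819416,  0.09533786]), np.float64(0.00026599906580055034))
(array([ 0.48212532, -0.26816464,  0.09675254]), np.float64(0.0003800097744245852))
(array([ 0.48218238, -0.26782555,  0.09635459]), np.float64(0.0004450495736771508))
eye [ 0.44321328 -0.25094609  0.30595468]
0.094 [ 0.48244163 -0.26838194] [ 0.48199224 -0.26854598] [ 0.4829035  -0.26613869] diam 0.020648721979718815
0.096 [ 0.48207147 -0.26821742] [ 0.48196837 -0.26789442] [ 0.48247909 -0.26759671] diam 0.020453881061465593
0.098 [ 0.48170131 -0.2680529 ] [ 0.4819445  -0.26724286] [ 0.48205467 -0.26905474] diam 0.020259040143212354
0.1 [ 0.48133115 -0.26788837] [ 0.48192063 -0.2665913 ] [ 0.48163026 -0.27051277] diam 0.020064199224959167
0.104 [ 0.48059084 -0.26755932] [ 0.48187289 -0.26528818] [ 0.48078143 -0.27342883] diam 0.019674517388452762
0.058 0.04722878176142762 [ 0.48284804 -0.26901413  0.058     ]
0.06 0.04707397186030459 [ 0.48244884 -0.27037671  0.06      ]
0.064 0.04676435205805873 [ 0.48165046 -0.27310187  0.064     ]
0.068 0.04645473225581281 [ 0.48085208 -0.27582702  0.068     ]
```

View pics/c8.png

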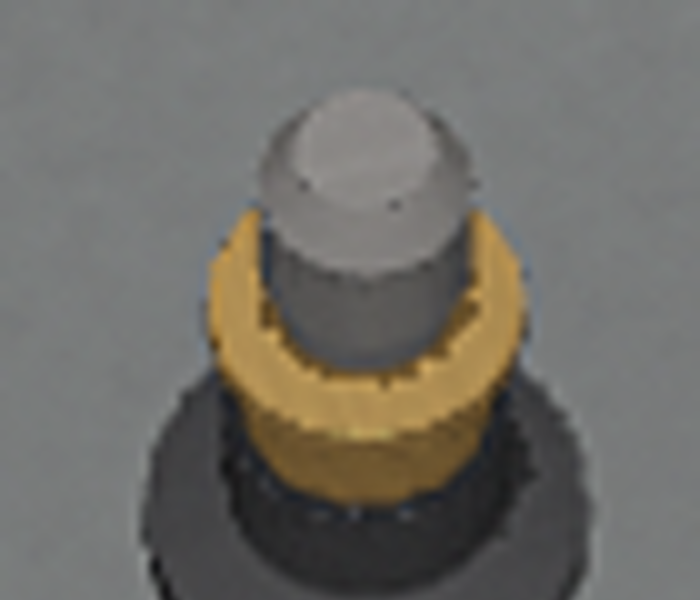

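```bash
cat > d.py <<'E'
from h import *
s=telemetry.get_state();R=toolR(s);T=s['tool_pos']
c=T+R@[.027,-.0012,-.0358]
print('ringc',c.round(4),'tool shift',(R.T@(np.array([.4821,-.2681,c[2]])-c)).round(4),'toolx',R[:,0].round(4),'F',s['force'].round(1),'w',s['gripper_width'].round(4),s['time_s'])
E
python3 -m handwheel '[[0,0,-0.006,0.003,0],[0,0,0,0,0]]' >/dev/null
python3 d.py
```

```text
Traceback (most recent call last):
  File "d.py", line 4, in <module>
    print('ringc',c.round(4),'tool shift',(R.T@(np.array([.4821,-.2681,c[2]])-c)).round(4),'toolx',R[:,0].round(4),'F',s['force'].round(1),'w',s['gripper_width'].round(4),s['time_s'])
                                                                                                                                               ^^^^^^^^^^^^^^^^^^^^^^^^
AttributeError: 'float' object has no attribute 'round'
```

```bash
sed -i "s/s\['gripper_width'\].round(4)/round(s['gripper_width'],4)/" d.py; python3 d.py
```

```text
ringc [ 0.4812 -0.2665  0.1389] tool shift [-0.0001 -0.0012  0.0014] toolx [-0.0308  0.0266 -0.9992] F [-0.7 -0.6 -0.7] w 0.0158 8.7
```

```bash
python3 -m handwheel '[[0,0.015,-0.0015,0.002,0],[0,0.015,-0.0003,0.0005,0],[0,0,0,0,0]]' >/dev/null
python3 d.py
python3 - <<'E'
from h import *
snap('wrist','w9')
a=cv2.imread('pics/w9.png')
cv2.imwrite('pics/c9.png',cv2.resize(a[120:260,210:350],(560,560),interpolation=cv2.INTER_CUBIC))
E
```

```text
ringc [ 0.481  -0.2676  0.105 ] tool shift [-0.     -0.0001  0.0012] toolx [-0.0324  0.0278 -0.9991] F [-1.3  0.4 -1.4] w 0.016 9.0
```

View pics/c9.png

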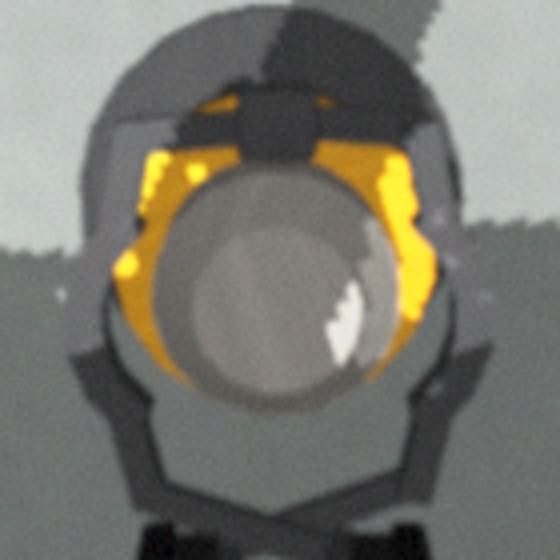

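```bash
python3 - <<'E'
from h import *
m=camera_model('wrist')
s=telemetry.get_state();R=toolR(s);T=s['tool_pos']
f=lambda p:[(a+.5-o)*4-.5 for a,o in zip(proj(m,p),(210,120))]
for z in(.088,.096,.105): print(z,f([.4821,-.2681,z]))
print('ring',f(T+R@[.027,-.0012,-.0358]),'inner rear?',f(T+R@[.024,-.0012,-.063]))
print(m['rotation'].round(3))
E
```

```text
0.088 [np.float64(277.3091487366228), np.float64(289.29132312879165)]
0.096 [np.float64(278.0617407688135), np.float64(302.9030599656637)]
0.105 [np.float64(278.98988876961175), np.float64(319.68912213386636)]
ring [np.float64(279.0661972271041), np.float64(315.09062217999735)] inner rear? [np.float64(278.7733378789651), np.float64(82.37708934862849)]
[[ 0.313 -0.916 -0.249]
 [ 0.95   0.307  0.066]
 [ 0.016 -0.257  0.966]]
```

```bash
python3 -m handwheel '[[0,0.006,0,0.0017,0],[0,0.006,0,0.0002,0],[0,0,0,0,0]]' >/dev/null
python3 d.py
```

```text
ringc [ 0.4829 -0.2682  0.0925] tool shift [ 0.     -0.0001 -0.0008] toolx [-0.032   0.0275 -0.9991] F [-0.4 -0.1 -1. ] w 0.0158 9.35
```

```bash
python3 -m handwheel '[[0,0.007,0,-0.0002,0],[0,0.006,0,0.0002,0],[0,0,0,0,0]]' >/dev/null
python3 d.py
```

```text
ringc [ 0.4827 -0.268   0.0788] tool shift [ 0.     -0.0002 -0.0006] toolx [-0.0313  0.027  -0.9991] F [-0.  -0.3 -0.9] w 0.0156 9.65
```

```bash
python3 -m handwheel '[[0,0.005,0,0,0],[0,0.004,0,0.0001,0],[0,0,0,0,0]]' >/dev/null
python3 d.py
```

```text
ringc [ 0.4827 -0.2679  0.0692] tool shift [ 0.     -0.0004 -0.0005] toolx [-0.031   0.0268 -0.9992] F [-1.1  0.3 -1.9] w 0.0158 9.95
```

Now small steps until contact with the flange.

```bash
python3 -m handwheel '[[0,0.002,0,0,0],[0,0.001,0,0,0]]' >/dev/null
python3 d.py
python3 -m handwheel '[[0,0.0015,0,0,0],[0,0.0005,0,0,0]]' >/dev/null
python3 d.py
```

```text
ringc [ 0.4827 -0.2679  0.0662] tool shift [ 0.     -0.0004 -0.0006] toolx [-0.0306  0.0265 -0.9992] F [-1.  -0.2 -0.3] w 0.0161 10.15
ringc [ 0.483  -0.2681  0.0645] tool shift [ 0.     -0.0003 -0.0008] toolx [-0.0301  0.0261 -0.9992] F [-0.6 -0.1  1.7] w 0.0163 10.35
```

```bash
python3 -m handwheel '[[0,0.001,0,0,0],[0,0.0005,0,0,0]]' >/dev/null
python3 d.py
python3 - <<'E'
from h import *
snap('wrist','w10');snap('side','s10')
a=cv2.imread('pics/w10.png');b=cv2.imread('pics/s10.png')
cv2.imwrite('pics/c10.png',np.hstack([cv2.resize(a[130:270,210:350],(400,400),interpolation=cv2.INTER_CUBIC),cv2.resize(b[280:380,225:325],(400,400),interpolation=cv2.INTER_CUBIC)]))
E
```

```text
ringc [ 0.4831 -0.2682  0.0644] tool shift [ 0.     -0.0002 -0.001 ] toolx [-0.03    0.0259 -0.9992] F [-2.2  2.2  4.4] w 0.0157 10.55
```

View pics/c10.png

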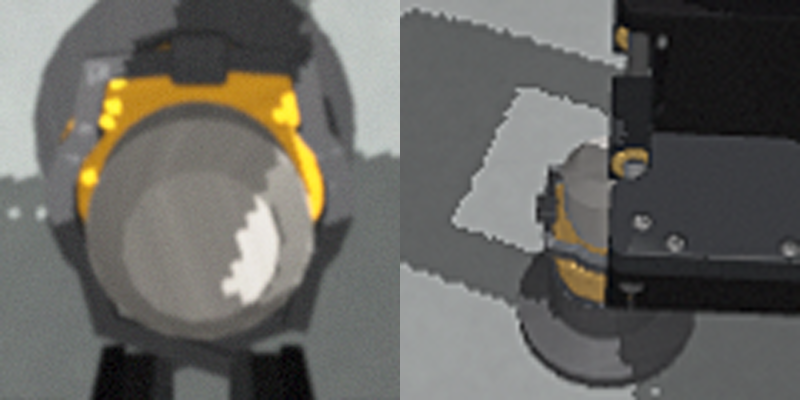

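Contact with the flange: the descent has stalled and Fz is 4.4 N at a ring-centre height of about 64 mm, which matches the flange height estimate from the images. Both views show the ring around the groove, so I'll release.

```bash
python3 -m handwheel '[[0.3,0,0,0,0],[0.4,0,0,0,0],[0.5,0,0,0,0],[0.6,0,0,0,0],[0.6,0,0,0,0]]' 
python3 -m handwheel '[[0.7,0,0,0,0],[0.7,0,0,0,0],[0.7,0,0,0,0]]' 
python3 - <<'E'
from h import *
snap('wrist','w11')
a=cv2.imread('pics/w11.png')
cv2.imwrite('pics/c11.png',cv2.resize(a[120:320,180:380],(600,600),interpolation=cv2.INTER_CUBIC))
E
```

```text
time_s: 11.15
tool_pos: [0.5186, -0.2793, 0.0893]
eef_rot: [0.687, 0.119, 0.709, -0.105]
force: [-0.9, 0.1, 0.8]
gripper_width: 0.0475
time_s: 11.45
tool_pos: [0.5185, -0.2791, 0.0889]
eef_rot: [0.686, 0.119, 0.71, -0.105]
force: [0.7, -0.3, -0.1]
gripper_width: 0.0598
```

View pics/c11.png

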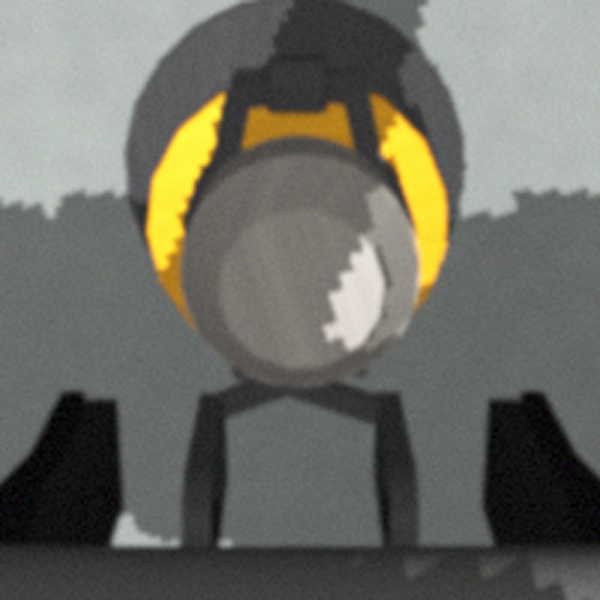

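The ring has contracted under the head and the fingers are clear of the tabs. Now retreat upwards.

```bash
python3 -m handwheel '[[0.7,-0.02,0,-0.0007,0],[0.7,-0.03,0,-0.001,0],[0.7,-0.04,0,0,0],[0.7,-0.04,0,0,0],[0.7,-0.03,0,0,0]]'
python3 -m handwheel '[[0.7,0,0.04,0.03,0],[0.7,0,0.04,0.03,0],[0.7,0,0.04,0.03,0],[0.7,0,0.04,0.03,0],[0.7,0,0,0,0]]'
python3 - <<'E'
from h import *
snap('top','t12');snap('side','s12')
a=cv2.imread('pics/t12.png');b=cv2.imread('pics/s12.png')
cv2.imwrite('pics/c12.png',np.hstack([cv2.resize(a[217:297,390:470],(400,400),interpolation=cv2.INTER_CUBIC),cv2.resize(b[300:380,235:315],(400,400),interpolation=cv2.INTER_CUBIC)]))
E
```

```text
time_s: 12.0
tool_pos: [0.5181, -0.2802, 0.2467]
eef_rot: [0.682, 0.122, 0.714, -0.103]
force: [0.2, 0.2, -0.2]
gripper_width: 0.0611
time_s: 12.5
tool_pos: [0.6886, -0.1674, 0.2533]
eef_rot: [0.687, 0.122, 0.709, -0.107]
force: [-0.6, -0.3, -0.1]
gripper_width: 0.0608
```

View pics/c12.png

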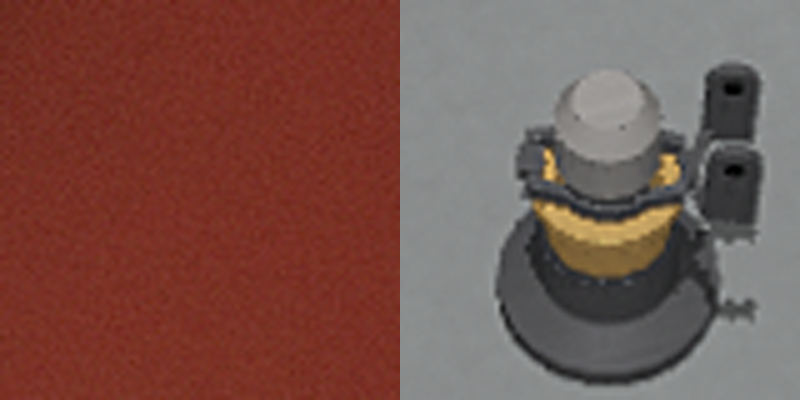

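View pics/t12.png

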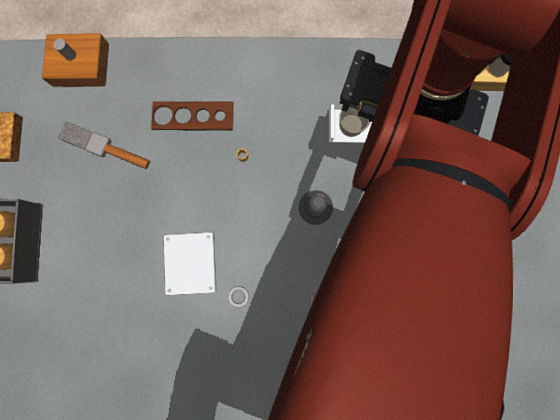

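View pics/s12.png

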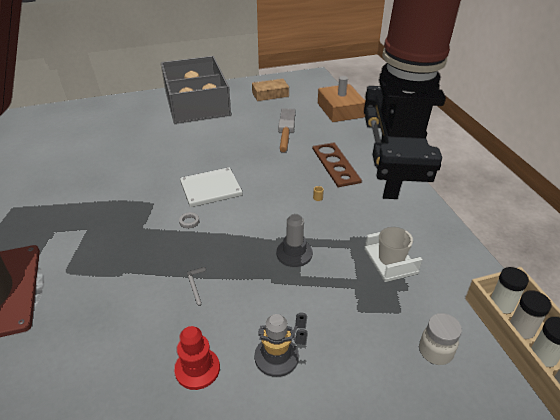

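```bash
python3 - <<'E'
from h import *
m=camera_model('side')
f=lambda p:[round(v) for v in ((proj(m,p)[0]+.5-235)*5+400,(proj(m,p)[1]+.5-300)*5)]
A=np.array([.4821,-.2681,0]);a=np.radians(-18.7);x=np.array([np.cos(a),np.sin(a),0]);y=np.array([-x[1],x[0],0]);z=np.array([0,0,1])
F=.060
for n,p in dict(hinge=A-.0255*x+z*(F+.003),tabfront=A+.036*x-.016*y+z*(F+.034),tabfrontlow=A+.036*x-.016*y+z*(F+.004),tabback=A+.036*x+.016*y+z*(F+.034),flangefront=A+.024*np.array([0,-1,0])+z*F,ringfront=A-.018*y+z*F,ringfronttop=A-.018*y+z*(F+.006)).items(): print(n,f(p))
E
python3 d.py | tail -c 40
python3 -c "
import cv2
b=cv2.imread('pics/s12.png');cv2.imwrite('pics/c13.png',cv2.resize(b[308:368,250:320],(700,600),interpolation=cv2.INTER_CUBIC))"
```

```text
hinge [521, 166]
tabfront [730, 154]
tabfrontlow [727, 216]
tabback [730, 63]
flangefront [630, 241]
ringfront [604, 226]
ringfronttop [604, 214]
.9993] F [-0.3  0.2 -0.1] w 0.0607 12.6
```

View pics/c13.png

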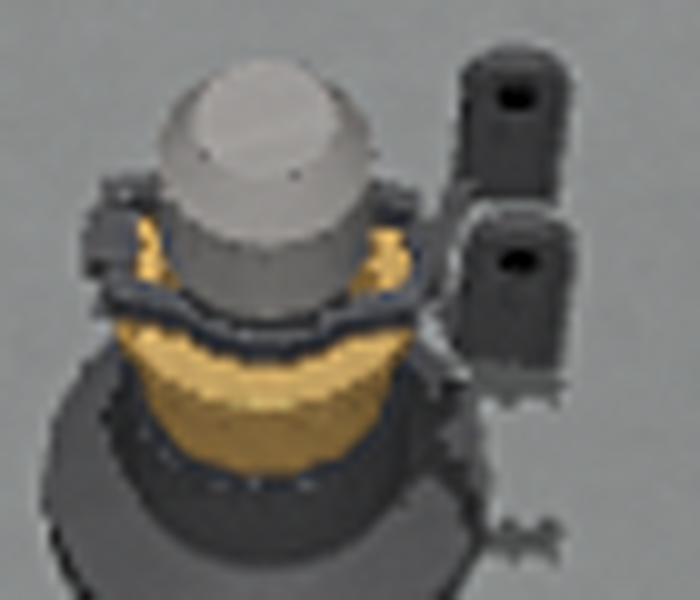

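```bash
python3 - <<'E'
from h import *
print(telemetry.get_state()['force']); print(order.close_job())
E
```

```text
[-0.26196284  0.23997605 -0.08769867]
the job is handed in; nothing more can be done
None
```

I squeezed the ring by its eyes, carried it spread over the ferrule mandrel, lowered it onto the flange and released it into the groove. I then backed the arm well clear and handed the job in; it reports no verdict.

**Placing:**
- The cameras put the flange's top face at about 60 mm.
- The ring touched down with about 4 N at a ring-centre height of 64 mm, which agrees with that estimate.
- At touchdown the ring centre was about 1 mm from the mandrel's axis. The gripper was still closed on the eyes at about 16 mm.

**Last checks:**
- The wrist view after release and the side view after backing off show the ring contracted under the head, with the eyes upright and the band level.
- The wrist force after backing off was about zero.
- By eye in the final side view, the collar, spare ferrule, hex key and shell half look to be where they started. The arm hid part of the top view, so there I could recheck only the collar, the spare ferrule and part of the shell.

**Loose ends:**
- The side view puts the ring 1 to 3 mm higher than it would be if it lay flat on the flange. That is about the calibration error, and still at groove height.
- The tool was tilted about 0.04 rad when I released the ring.

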